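Push an offcut through the chute flap

TASK

Push the long wooden batten on the feed board sideways until it lies along the fence, then push it end first through the swinging flap, so that it slides right down into the offcut bin. Only push it with the fingertips: do not pick it up. Draw back without letting the flap nip your fingers, leave the flap hanging shut, and leave everything else where it is.

Things in the scene. Friction and masses are not known exactly. Their poses are not given: they have to be found in the camera images.
- chute: Feed board and offcut bin, one fixed piece on the bench. Origin on the bench under the middle of the hatch, where board ends and bin begins; x is the feed direction, from board into bin, y to the left, z up. White board: level, top 100 mm above the origin, x -270 to 0, y -110 to 190 mm, friction about 0.6. Plywood bin: x -4 to 221, y -100 to 100 mm, closed by a clear cover, top 184 mm up.
- fence (a point): Point on the fence's guiding face, at board level, at chute x -135, y -45, z 100 mm; axes as the chute's. The aluminium fence runs along x on the right of the board from chute x -263 to -8 mm, 14 mm high above the board, 30 mm wide; its guiding face looks to +y.
- hatch (a point): Middle of the hatch at board level (chute origin + 100 mm in z), axes as the chute's. Opening 90 mm wide, y -45 (flush with the fence face) to +45 mm, 68 mm high; plywood jambs 12 mm thick (x -4 to 8 mm), header up to 80 mm above the board.
- slide (a point): Top edge of the steel slide in the bin, at chute x 10, y 0, z 100 mm; axes as the chute's. The slide is slippery (friction about 0.12) and slopes down 25 degrees to the far wall at chute x 209 mm: once the middle of the batten is well past this edge (20 mm or so), it tips and slides down by itself, under the flap.
- flap (a joint): Angle (rad) of the aluminium flap in the hatch: 0 hanging shut against its stop on the board side; grows to 1.45 as its lower edge swings into the bin and up. Hinge along y at chute x 2 mm, 64 mm above the board. Flap 84 mm wide, 58 tall, 4 thick, 80 g, slippery; falls shut by its own weight; a fraction of a newton opens it.
- flap_edge (a point): Middle of the flap's lower edge, 58 mm from the hinge; when shut, 6 mm above the board.
- batten: The batten: a plain dark wooden block 150 mm long (its x), 45 mm wide (its y), 36 mm tall (z), about 0.17 kg (0.12 to 0.23), lying flat on the feed board to the left of the fence, askew up to about 0.3 rad, its +x end towards the hatch. Origin: centre of its underside.
- sanding_block: Bystander: cork sanding block 70 x 36 x 24 mm lying along the left side of the feed board; origin: centre of its underside.
- screw_jar: Bystander: small round jar, 42 mm across, 50 mm tall, on the left side of the feed board; origin: centre of its underside.
- tape: Bystander: tape measure 62 x 36 x 58 mm standing on the bin's clear cover, well behind the hatch; origin: centre of its underside.
- mill: Bystander: turned wooden mill body, 60 mm across, 190 mm tall, standing on the bench; origin: centre of its underside.
- glue: Bystander: white glue bottle, 60 mm across, 170 mm tall, standing on the bench; origin: centre of its underside.
- mallet: Bystander: wooden mallet lying on the bench, 285 mm long; origin on the bench, 110 mm from the middle of its head towards the handle.
- bowl_blank: Bystander: round wooden bowl blank, 120 mm across, 45 mm tall, on the bench; origin: centre of its underside.

How it is judged:
On the way, in this order (a step that is already met when the one before it is completed fails the run):
1. the batten lies along the fence, within 8 mm and 0.08 rad (y of batten in the frame of chute below -0.0145 m and angle between the x axis of batten and the x axis of chute, either way round below 0.08 rad and z of batten in the frame of chute above 0.085 m), for 0.2 s.
2. the batten's front has pushed into the hatch, flap open (value of joint flap above 0.3 rad and x of batten in the frame of chute above -0.02 m and z of batten in the frame of chute above 0.085 m), for 0.1 s.
At the end, for the whole second after the job is handed in: The batten lies at rest (below 20 mm/s) wholly inside the bin, the centre of its underside more than 100 mm beyond the hatch plane and more than 15 mm below the feed board's level, and the flap hangs shut (under 0.06 rad) (x of batten in the frame of chute between 0.1 and 0.2 m and y of batten in the frame of chute between -0.09 and 0.09 m and z of batten in the frame of chute below 0.085 m and linear speed of batten below 0.02 m/s and value of joint flap below 0.06 rad); the robot touches nothing.
It fails at once if the batten is lifted (its underside centre more than 15 mm above the feed board) (z of batten in the frame of chute above 0.115 m).
It fails at once if the batten is pushed off the board outside the bin (z of batten in the frame of chute below 0.08 m and x of batten in the frame of chute below 0 m).
It fails at once if after the batten has gone in, the flap nips the fingers (over 3 N with the flap within 0.12 rad of shut) (z of batten in the frame of chute below 0.085 m and value of joint flap below 0.12 rad and contact force between the fingers and flap above 3 N).
It fails at once if a bystander is moved more than 25 mm (distance of any of sanding_block, screw_jar, tape, mill, glue, mallet, bowl_blank from where it was at the start of the episode above 0.025 m).
It also fails if it takes over 45 s, if anything falls off the work surface, if the arm or the gripper's body presses on something with over 40 N, if the wrist force passes 120 N, or if a joint passes its speed limit or range.

ROBOT

A 6-joint arm with a two-finger parallel gripper is mounted at the origin on the work surface. World frame = base frame: x ahead of the robot, y to its left, z up, the work surface at z = 0. Lengths are in m, angles in rad, forces in N, time in s.
With the tool pointing down it reaches from about 0.25 to 0.8 m from the base axis. Payload 8.5 kg.
Tool frame: the origin (TCP) lies at the very end of the fingers, on their centre line; the grasp point (between the pads) lies 19 mm behind it; z points along the fingers, y is the line along which they close (so a half turn about z gives the same grasp; the last joint's range is limited). The gripper opens to 85 mm and grips with 20 to 120 N. Pads are 22 mm wide; open, the fingers measure 114 mm over their backs; the gripper's body (76 mm by 85 mm) begins 54 mm behind the grasp point. The pads swing forward as they close: fully open they stand 13 mm farther back than shut.
Start: joints at [-1.325, 0.238, -0.013, 1.319, 0, 1.571], TCP at [0.128, -0.509, 0.231] pointing down, gripper open.
Joint ranges: [-2.66, 2.66], [-1.03, 1.9], [-1.14, 1.46], [-1.82, 2.27], [-1.45, 1.34], [-3.14, 3.14]. Speed limits (rad/s): [2.22, 2.22, 2.79, 3.14, 3.14, 3.14].

INTERFACE

Orientations are given as a rotation vector (axis times angle).
In Python, from rig import * gives the robot as it stands.
- The arm moves only by the tool arm_command, never from a script. Its argument "commands" is one flat list of numbers, 7 for each row, row after row: the shift along the tool's x, y, z normalised to -1 to 1, where 1 is 0.8 m, then the turn, a rotation vector about the tool's x, y, z normalised to -1 to 1, where 1 is 180 degrees, then the gripper command: -1 is fully open, 1 is shut, values between are in proportion. In form: [dx, dy, dz, ax, ay, az, fingers, dx, dy, dz, ax, ay, az, fingers, ...]. A call has exactly 8 rows; each row is the pose to reach, as a shift and turn from the pose commanded when the call began, along the tool's axes at that moment, turning the shorter way round; what a row does not reach only later rows make up. A row lasts 1/10 s, in which the tool goes at most 50 mm and 8.59 degrees, less where a joint would pass 70% of its speed; a pose out of reach is approached as far as the arm can. A call with a number of a shift or a turn outside -1 to 1 is refused whole. A call with a gripper value outside its range is refused whole. The fingers move at their own pace and stop on an object; "newtons" is the grip in N (left out, the last holds). Time passes only in rows, so rows that repeat a pose let the fingers close, or fill a call up. It gives the time, the measured TCP pose, the force, the opening and the grip force at its end, in the units of the state.
- observe(): the state, without advancing time (a new reading comes with each control period).
- capture(name): name is "side" or "top"; returns the picture (420x560x3 uint8, red, green, blue); there is no depth.
- camera_model(name): a dict with "fx", "fy", "cx", "cy" (pixels), "dist" ([k1, k2, p1, p2, k3] as OpenCV has them; the pictures are not rectified), "R" (3x3) and "t" (3): a world point X has camera coordinates R X + t. Camera axes: x right, y down, z forward; pixel columns grow to the right and rows downward; lengths in m; the calibration is good to about 2 mm. A picture is of the moment at which its call begins. camera_model takes no time and is no camera call.
- finish_job(): hands the job in; it is judged then, once.
The state is a dict: "clock": time; "joints": joint angles; "qvel": joint speeds; "effort": joint torques, N m; "tcp_pos": TCP position; "tcp_rot": TCP orientation; "wrist_force": force on the tool from outside, world axes, zero at the start; "wrist_torque": the same for the moment, N m; "gripper_width": opening from 0.0 (shut) to 1.0 (fully open); "gripper_force": force on a finger pad.
Only numpy, scipy, OpenCV 4.12 (cv2) and the standard library are available. Lean on these libraries where they do the work, as an engineer would, in place of code of your own. Each camera call takes 0.05 s, during which the arm holds its last target. There are 200 camera calls.

## Working session

There is one attempt and no reset: what is moved stays moved. The work goes in short steps, Python scripts to look and compute and a tool call to move; the robot and the scene stay as the last step left them, time stands still between calls to the robot, and variables do not carry over. Pictures are saved under pics/ and viewed, at most 10 in all, crops included, and the job is handed in when it is done.

Besides the shell and the picture viewer there is one more tool, called after "Request:" in YAML: its name, and indented under it one key for each argument. arm_command: Moves the arm, as the interface text tells. Scaled input: -1 to 1 covers 0.8 m each way for a shift and 180 degrees each way for a turn. Its arguments: {"type":"object","properties":{"commands":{"type":"array"},"newtons":{"type":"number"}},"required":["commands"]}

```bash
mkdir -p pics; ls
python3 - <<'E'
from rig import *
import cv2
for n in("side","top"):
    cv2.imwrite(f"pics/{n}0.png",cv2.resize(capture(n)[:,:,::-1],(800,600)))
    m=camera_model(n);print({k:(v if not hasattr(v,'round') else v) for k,v in m.items()})
print(observe())
E
```

```text
pics
{'fx': 379.1585561638503, 'fy': 379.1585561638503, 'cx': 276.15961747638227, 'cy': 216.3650714263455, 'dist': array([-0.00072076,  0.        ,  0.        ,  0.        ,  0.        ]), 'R': array([[-0.99795763, -0.06166875, -0.01665924],
       [-0.03450225,  0.73984092, -0.67189658],
       [ 0.05376021, -0.66994954, -0.7404576 ]]), 't': array([0.62397442, 0.14417255, 1.15922118])}
{'fx': 380.82135508090056, 'fy': 380.82135508090056, 'cx': 276.8099502510816, 'cy': 211.25792869369607, 'dist': array([-0.09655569,  0.        ,  0.        ,  0.        ,  0.        ]), 'R': array([[-0.01194751, -0.9999196 ,  0.00424857],
       [-0.9876841 ,  0.01113821, -0.15606431],
       [ 0.15600444, -0.00606083, -0.98773776]]), 't': array([-0.01473927,  0.63267873,  1.41257268])}
{'clock': 0.1, 'joints': array([-1.32501355e+00,  2.38716057e-01, -1.41814517e-02,  1.31919919e+00,
        1.19870220e-05,  1.57081452e+00]), 'qvel': array([ 0.00039616, -0.00063815,  0.00215238, -0.00094963,  0.0018432 ,
       -0.00109511]), 'effort': array([ 2.43906114e-03, -5.39719820e+01,  3.46999204e+01,  1.34439213e-02,
        8.77220600e-05, -3.62233311e-05]), 'tcp_pos': array([ 0.12765183, -0.50885282,  0.23073992]), 'tcp_rot': array([-3.11662107e+00, -3.84916901e-01,  2.31625164e-04]), 'wrist_force': array([-0.13194406, -0.67148562,  0.45276231]), 'wrist_torque': array([ 0.02854653, -0.00690085,  0.03124329]), 'gripper_force': 0.0, 'gripper_width': 1.0017458934763102}
```

View pics/top0.png

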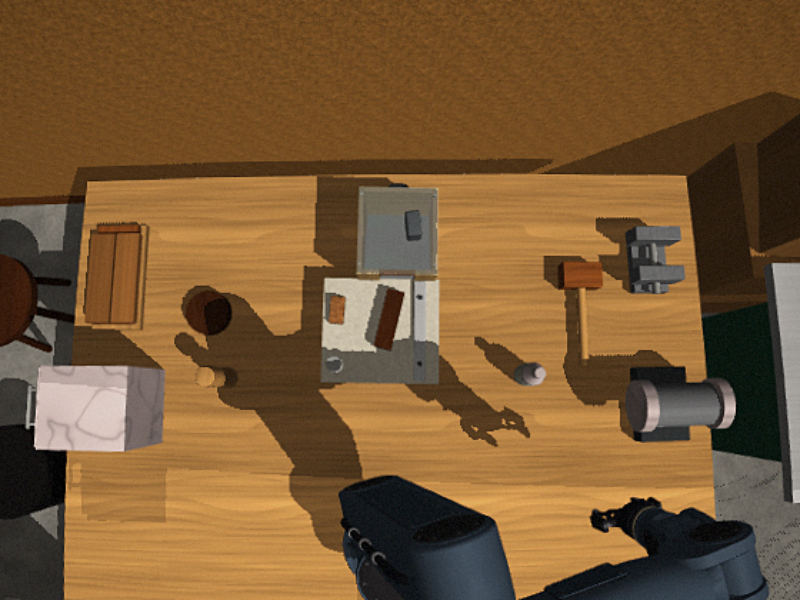

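View pics/side0.png

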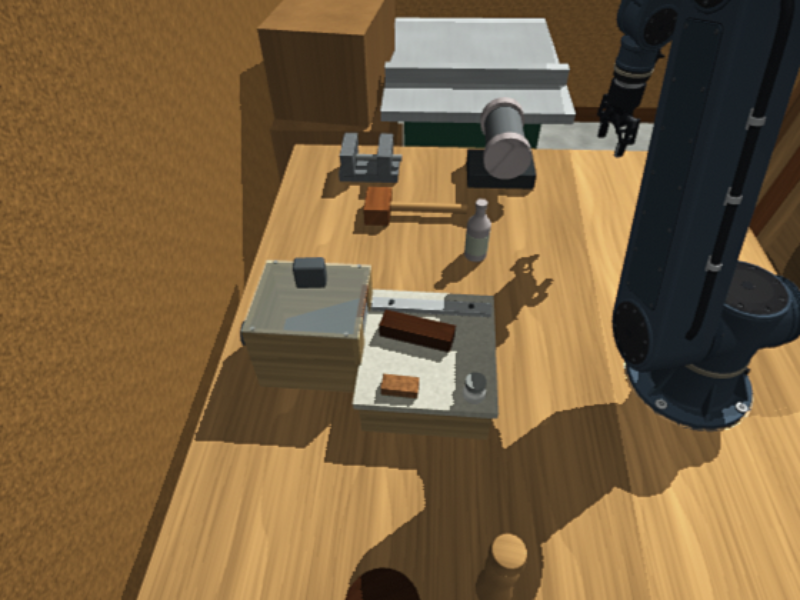

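Top view (800x600 picture): the board spans about (322,278)-(438,382), the fence is on the right at x≈413-425, and the batten runs from (395,290) to (378,347). The bin lies beyond the board, and the glue bottle is at about (531,373). I'll enlarge both views.

Run:
```python
from rig import *
import cv2
t=capture("top")[:,:,::-1];s=capture("side")[:,:,::-1]
cv2.imwrite("pics/t1.png",cv2.resize(t[126:274,215:315],None,fx=4,fy=4,interpolation=cv2.INTER_CUBIC))
cv2.imwrite("pics/s1.png",cv2.resize(s[178:308,168:353],None,fx=4,fy=4,interpolation=cv2.INTER_CUBIC))
```

```text
(no output)
```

View pics/t1.png

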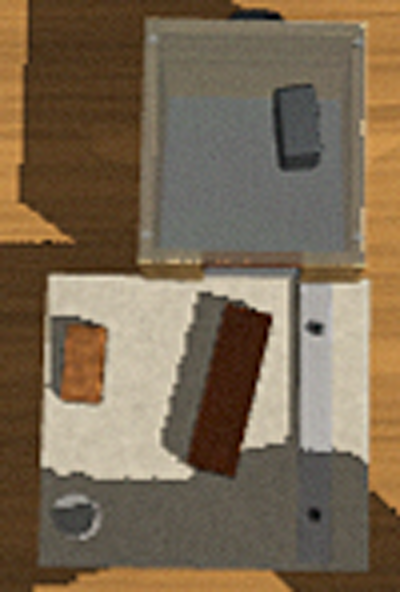

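View pics/s1.png

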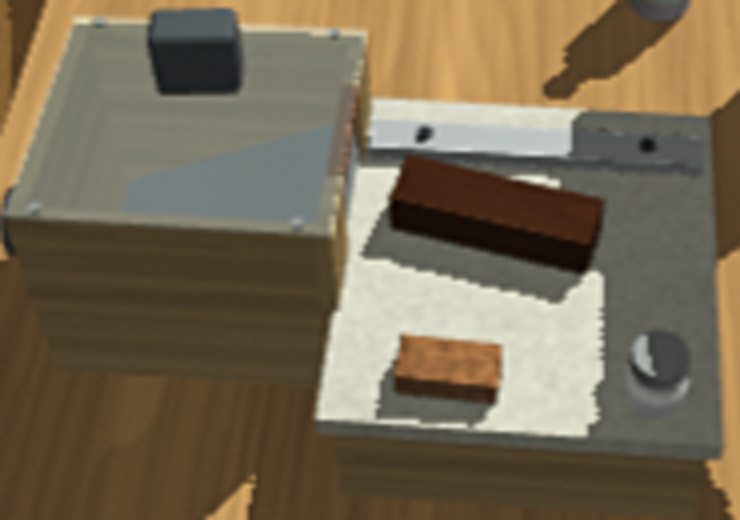

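Top crop (4x, offset 215,126):
- Board corners are at about (40,568), (368,570), (368,280) and (49,275).
- The batten's top-face corners are at (229,302), (273,315), (236,478) and (187,463).
- The fence face is at x≈299.

Side crop (offset 168,178):
- Board corners are at about (712,117), (721,445) and (317,420).
- The batten's top corners are at (408,156), (604,200), (590,243) and (391,200).

```bash
cat > h.py <<'E'
from rig import *
import cv2, numpy as np
from scipy.optimize import least_squares
def ray(n,px,z):
    m=camera_model(n);K=np.array([[m['fx'],0,m['cx']],[0,m['fy'],m['cy']],[0,0,1]])
    p=cv2.undistortPoints(np.array([px],float).reshape(-1,1,2),K,np.array(m['dist']))[:,0]
    R=m['R'];C=-R.T@m['t'];d=np.c_[p,np.ones(len(p))]@R
    return (C+d*((z-C[2])/d[:,2])[:,None])[:,:2]
def crop(pts,o,s=4): return (np.array(pts,float)+.5)/s-.5+np.array(o)
def fit(model,world):
    model=np.array(model,float);f=lambda q:(np.c_[np.cos(q[2])*model[:,0]-np.sin(q[2])*model[:,1]+q[0],np.sin(q[2])*model[:,0]+np.cos(q[2])*model[:,1]+q[1]]-world).ravel()
    r=least_squares(f,[.6,0,0]);return r.x,r.fun.reshape(-1,2)
E
python3 - <<'E'
from h import *
np.set_printoptions(precision=4,suppress=True)
T=(215,126);S=(168,178)
bt=ray("top",crop([(40,568),(368,570),(368,280),(49,275)],T),.1)
bs=ray("side",crop([(712,117),(721,445),(317,420)],S),.1)
print(fit([(-.27,.19),(-.27,-.11),(0,-.11),(0,.19)],bt))
print(fit([(-.27,-.11),(-.27,.19),(0,.19)],bs))
c,_=fit([(-.27,.19),(-.27,-.11),(0,-.11),(0,.19),(-.27,-.11),(-.27,.19),(0,.19)],np.r_[bt,bs]);print("chute",c)
a,b=.075,.0225
wt=ray("top",crop([(229,302),(273,315),(236,478),(187,463)],T),.136)
ws=ray("side",crop([(408,156),(604,200),(590,243),(391,200)],S),.136)
print(fit([(a,b),(a,-b),(-a,-b),(-a,b)],wt));print(fit([(a,-b),(-a,-b),(-a,b),(a,b)],ws))
W,_=fit([(a,b),(a,-b),(-a,-b),(-a,b)]*1+[(a,-b),(-a,-b),(-a,b),(a,b)],np.r_[wt,ws])
print("batten",W); ch=lambda p:(np.array(p)-c[:2])@np.array([[np.cos(c[2]),-np.sin(c[2])],[np.sin(c[2]),np.cos(c[2])]])
print("in chute",ch(W[:2]),W[2]-c[2])
print("fence face top", ch(ray("top",crop([(299,285),(297,560)],T),.114)))
print("block",ch(ray("top",crop([(63,322),(106,325),(103,402),(62,400)],T),.124)))
print("jar",ch(ray("top",crop([(74,517)],T),.15)), "cover tape",ch(ray("top",crop([(298,115)],T),.23)))
E
```

```text
(array([ 0.6857, -0.0248, -0.0226]), array([[ 0.0007,  0.001 ],
       [-0.001 , -0.0011],
       [ 0.0008, -0.001 ],
       [-0.0005,  0.0011]]))
(array([ 0.6868, -0.0241, -0.0306]), array([[ 0.0009, -0.0007],
       [-0.0021,  0.0018],
       [ 0.0011, -0.0011]]))
chute [ 0.6862 -0.0245 -0.0269]
(array([ 0.5769, -0.0055, -0.2523]), array([[-0.0011,  0.0017],
       [ 0.0001, -0.0022],
       [ 0.0018,  0.0002],
       [-0.0008,  0.0002]]))
(array([ 0.5778, -0.0014, -0.2353]), array([[ 0.0007, -0.0006],
       [-0.0015, -0.0015],
       [-0.0013,  0.0021],
       [ 0.0021, -0.    ]]))
batten [ 0.5773 -0.0035 -0.2439]
in chute [-0.1094  0.0182] -0.2170258645548363
fence face top [[-0.0095 -0.0445]
 [-0.2612 -0.0452]]
block [[-0.0492  0.1711]
 [-0.0514  0.1316]
 [-0.1221  0.1323]
 [-0.1209  0.1696]]
jar [[-0.2273  0.1525]] cover tape [[ 0.1171 -0.0382]]
```

```bash
cat >> h.py <<'E'
from scipy.spatial.transform import Rotation as Ro
C=np.array([.6862,-.0245,-.0269])
def c2w(x,y): 
    c,s=np.cos(C[2]),np.sin(C[2]);return np.array([C[0]+c*x-s*y,C[1]+s*x+c*y])
def w2c(p):
    c,s=np.cos(C[2]),np.sin(C[2]);d=p[:2]-C[:2];return np.array([c*d[0]+s*d[1],-s*d[0]+c*d[1],p[2]])
def plan(x,y,z,k=0):
    """move to chute x,y, world z, tool y along +-chute x (k=0) or y (k=1)"""
    o=observe();R=Ro.from_rotvec(o['tcp_rot']);best=None
    for q in (0,np.pi):
        a=C[2]+q+k*np.pi/2;yy=np.array([np.cos(a),np.sin(a),0]);zz=np.array([0,0,-1.]);xx=np.cross(yy,zz)
        r=(R.inv()*Ro.from_matrix(np.c_[xx,yy,zz])).as_rotvec()
        if q==0: rs=[]
        rs.append(r)
    sh=R.inv().apply(np.r_[c2w(x,y),z]-o['tcp_pos'])/.8
    print("t",round(o['clock'],2),"chute",w2c(o['tcp_pos']).round(4),"F",np.round(o['wrist_force'],1),"j",np.round(o['joints'],2))
    print("shift",sh.round(4),"turns",[(r/np.pi).round(4) for r in rs])
E
python3 -c "
from h import *
plan(-.109,.09,.25)"
```

```text
t 0.2 chute [-0.5453 -0.4993  0.2309] F [-0.1 -0.2 -0.2] j [-1.33  0.24 -0.01  1.32  0.    1.57]
shift [ 0.7236 -0.5625 -0.0233] turns [array([-3.000e-04, -2.000e-04, -4.132e-01]), array([-2.000e-04,  3.000e-04,  5.868e-01])]
```

Request:
arm_command:
  commands: [0.7236, -0.5625, -0.0233, 0, 0, -0.4132, -1, 0.7236, -0.5625, -0.0233, 0, 0, -0.4132, -1, 0.7236, -0.5625, -0.0233, 0, 0, -0.4132, -1, 0.7236, -0.5625, -0.0233, 0, 0, -0.4132, -1, 0.7236, -0.5625, -0.0233, 0, 0, -0.4132, -1, 0.7236, -0.5625, -0.0233, 0, 0, -0.4132, -1, 0.7236, -0.5625, -0.0233, 0, 0, -0.4132, -1, 0.7236, -0.5625, -0.0233, 0, 0, -0.4132, -1]

```text
clock: 1.0
tcp_pos: [0.375, -0.1925, 0.2417]
tcp_rot: [2.349, 2.085, 0.0]
wrist_force: [1.4, -0.7, 0.4]
gripper_width: 1.002
gripper_force: 0.0
```

```bash
python3 -c "
from h import *
plan(-.109,.09,.25)"
```

```text
t 1.0 chute [-0.3065 -0.1763  0.2417] F [ 1.4 -0.7  0.4] j [-0.47  0.06 -0.21  1.31 -0.    1.22]
shift [ 0.3542  0.2153 -0.0104] turns [array([ 0.0001,  0.0001, -0.0293]), array([ 1.000e-04, -2.000e-04,  9.707e-01])]
```

Request:
arm_command:
  commands: [0.3542, 0.2153, -0.0104, 0, 0, -0.0293, -1, 0.3542, 0.2153, -0.0104, 0, 0, -0.0293, -1, 0.3542, 0.2153, -0.0104, 0, 0, -0.0293, -1, 0.3542, 0.2153, -0.0104, 0, 0, -0.0293, -1, 0.3542, 0.2153, -0.0104, 0, 0, -0.0293, -1, 0.3542, 0.2153, -0.0104, 0, 0, -0.0293, -1, 0.3542, 0.2153, -0.0104, 0, 0, -0.0293, -1, 0.3542, 0.2153, -0.0104, 0, 0, -0.0293, -1]

```text
clock: 1.8
tcp_pos: [0.5824, 0.0687, 0.2486]
tcp_rot: [-2.253, -2.188, -0.0]
wrist_force: [0.1, 0.4, -0.5]
gripper_width: 1.0
gripper_force: 0.0
```

Run:
```python
from h import *
plan(-.109,.09,.11)
s=capture("side")[:,:,::-1]
cv2.imwrite("pics/s2.png",cv2.resize(s[140:308,168:353],None,fx=3.5,fy=3.5,interpolation=cv2.INTER_CUBIC))
```

```text
t 1.8 chute [-0.1063  0.0904  0.2486] F [ 0.1  0.4 -0.5] j [0.12 0.34 0.18 1.41 0.   1.72]
shift [-0.0006 -0.0033  0.1732] turns [array([-0.0002, -0.0002, -0.0008]), array([-3.000e-04,  3.000e-04,  9.992e-01])]
```

View pics/s2.png

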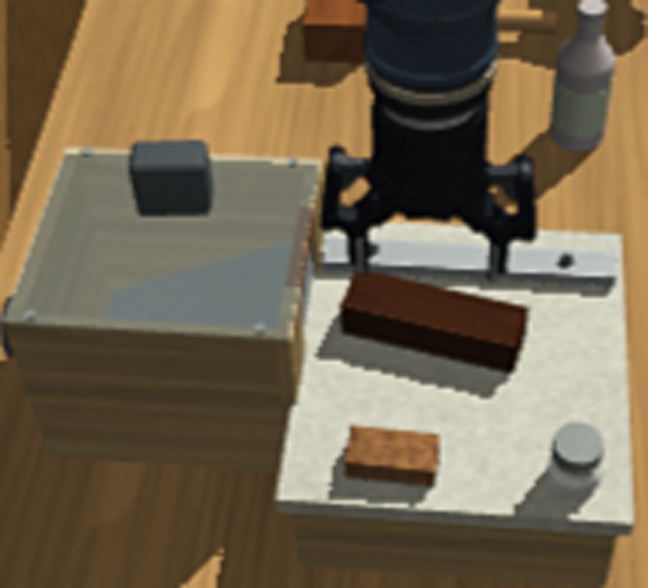

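The side view shows the open gripper above and behind the batten, with the fingers aligned along the feed direction. The sanding block (390,455) and jar (576,460) are clear of it. I'll go down next.

Request:
arm_command:
  commands: [0, -0.011, 0.05, 0, 0, 0, -1, 0, -0.011, 0.09, 0, 0, 0, -1, 0, -0.011, 0.12, 0, 0, 0, -1, 0, -0.011, 0.14, 0, 0, 0, -1, 0, -0.011, 0.16, 0, 0, 0, -1, 0, -0.011, 0.17, 0, 0, 0, -1, 0, -0.011, 0.177, 0, 0, 0, -1, 0, -0.011, 0.177, 0, 0, 0, -1]

```text
clock: 2.65
tcp_pos: [0.5713, 0.0652, 0.1081]
tcp_rot: [-2.258, -2.184, 0.001]
wrist_force: [0.3, -0.2, -1.0]
gripper_width: 1.002
gripper_force: 0.0
```

Run:
```python
from h import *
plan(-.115,.012,.107)
s=capture("side")[:,:,::-1]
cv2.imwrite("pics/s3.png",cv2.resize(s[140:308,168:353],None,fx=3.5,fy=3.5,interpolation=cv2.INTER_CUBIC))
```

```text
t 2.65 chute [-0.1173  0.0866  0.1081] F [ 0.3 -0.2 -1. ] j [ 0.11  0.39 -0.12  1.06  0.    1.72]
shift [-0.0932  0.0034  0.0013] turns [array([-0.0002,  0.    , -0.0021]), array([0.000e+00, 3.000e-04, 9.979e-01])]
```

View pics/s3.png

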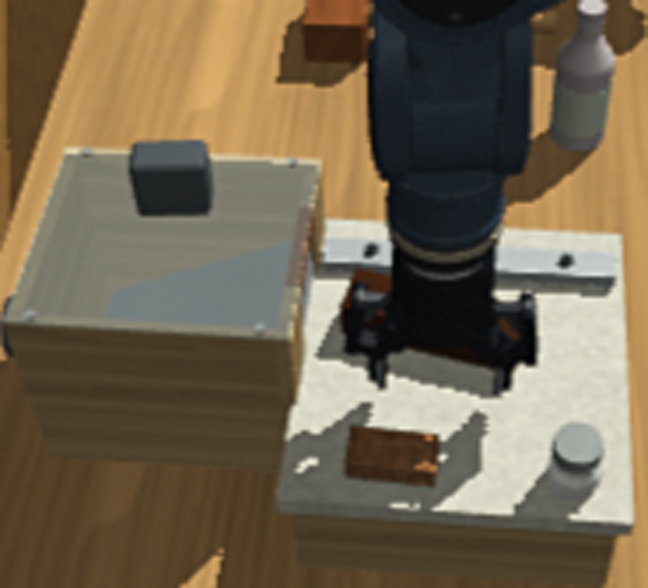

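The fingertips stand at board level to the left of the batten, at about (380,380) and (500,385). I'll push toward the fence.

Request:
arm_command:
  commands: [-0.01, 0.003, 0, 0, 0, 0, -1, -0.018, 0.003, 0, 0, 0, 0, -1, -0.026, 0.003, 0, 0, 0, -0.002, -1, -0.034, 0.003, 0, 0, 0, -0.002, -1, -0.042, 0.003, 0, 0, 0, -0.002, -1, -0.05, 0.003, 0, 0, 0, -0.002, -1, -0.058, 0.003, 0, 0, 0, -0.002, -1, -0.066, 0.003, 0, 0, 0, -0.002, -1]

```text
clock: 3.5
tcp_pos: [0.5723, 0.0123, 0.1082]
tcp_rot: [-2.251, -2.192, -0.0]
wrist_force: [-0.1, 1.2, 0.6]
gripper_width: 0.997
gripper_force: 0.5
```

```bash
python3 -c "
from h import *
plan(-.115,.011,.107)"
```

```text
t 3.5 chute [-0.1148  0.0337  0.1082] F [-0.1  1.2  0.6] j [ 0.02  0.38 -0.13  1.06  0.    1.62]
shift [-0.0284 -0.0002  0.0015] turns [array([ 0.    , -0.0001,  0.0001]), array([ 1.000e-04,  0.000e+00, -9.999e-01])]
```

Request:
arm_command:
  commands: [-0.005, 0, 0, 0, 0, 0, -1, -0.01, 0, 0, 0, 0, 0, -1, -0.014, 0, 0, 0, 0, 0, -1, -0.018, 0, 0, 0, 0, 0, -1, -0.021, 0, 0, 0, 0, 0, -1, -0.024, 0, 0, 0, 0, 0, -1, -0.026, 0, 0, 0, 0, 0, -1, -0.028, 0, 0, 0, 0, 0, -1]

```text
clock: 4.3
tcp_pos: [0.5717, -0.0097, 0.1082]
tcp_rot: [-2.251, -2.192, -0.0]
wrist_force: [-0.1, 1.8, -0.2]
gripper_width: 1.001
gripper_force: 0.7
```

Run:
```python
from h import *
plan(-.115,.011,.107)
s=capture("side")[:,:,::-1]
cv2.imwrite("pics/s4.png",cv2.resize(s[178:308,168:353],None,fx=4,fy=4,interpolation=cv2.INTER_CUBIC))
```

```text
t 4.3 chute [-0.1148  0.0118  0.1082] F [-0.1  1.8 -0.2] j [-0.02  0.38 -0.13  1.06  0.    1.58]
shift [-0.0009 -0.0002  0.0015] turns [array([ 0.    , -0.    ,  0.0001]), array([ 1.000e-04,  0.000e+00, -9.999e-01])]
```

View pics/s4.png

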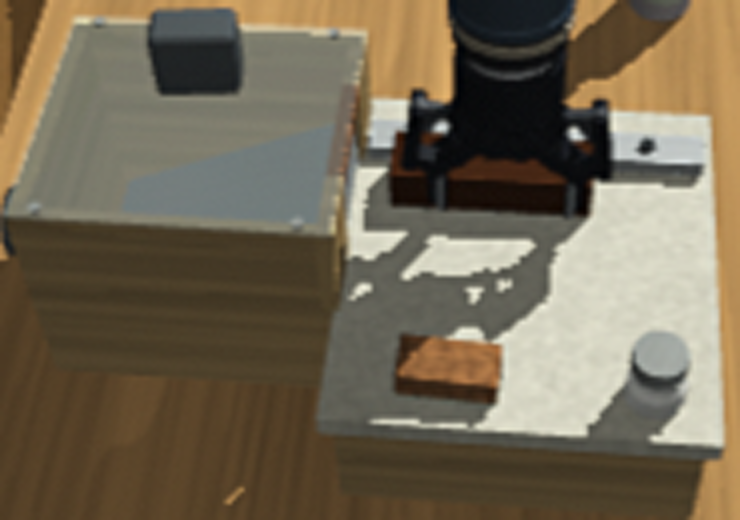

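The batten is now straight and close to the fence. The force is only 1.8 N, so it hasn't been pressed against the fence yet. I'll push a few mm further.

Request:
arm_command:
  commands: [-0.001, 0, 0, 0, 0, 0, -1, -0.002, 0, 0, 0, 0, 0, -1, -0.003, 0, 0, 0, 0, 0, -1, -0.004, 0, 0, 0, 0, 0, -1, -0.005, 0, 0, 0, 0, 0, -1, -0.005, 0, 0, 0, 0, 0, -1, -0.005, 0, 0, 0, 0, 0, -1, -0.005, 0, 0, 0, 0, 0, -1]

```text
clock: 5.15
tcp_pos: [0.5717, -0.0117, 0.1086]
tcp_rot: [-2.248, -2.191, -0.005]
wrist_force: [-1.7, 11.3, 4.0]
gripper_width: 1.001
gripper_force: 5.8
```

Request:
arm_command:
  commands: [0.02, 0, 0, 0, 0, 0, -1, 0.05, 0, 0, 0, 0, 0, -1, 0.05, 0, -0.05, 0, 0, 0, -1, 0.05, -0.03, -0.1, 0, 0, 0, -1, 0.0, -0.09, -0.11, 0, 0, 0, 1, -0.04, -0.15, -0.11, 0, 0, 0, 1, -0.04, -0.18, -0.11, 0, 0, 0, 1, -0.04, -0.18, -0.11, 0, 0, 0, 1]

```text
clock: 5.95
tcp_pos: [0.4218, -0.0425, 0.1963]
tcp_rot: [-2.252, -2.189, 0.004]
wrist_force: [-0.1, 1.5, -0.1]
gripper_width: 0.327
gripper_force: 0.0
```

Run:
```python
from h import *
plan(-.22,-.0225,.112)
s=capture("side")[:,:,::-1]
cv2.imwrite("pics/s5.png",cv2.resize(s[178:308,168:353],None,fx=4,fy=4,interpolation=cv2.INTER_CUBIC))
```

```text
t 5.95 chute [-0.2638 -0.0251  0.1963] F [-0.1  1.5 -0.1] j [-0.1   0.08 -0.3   1.19 -0.    1.5 ]
shift [0.0034 0.055  0.1053] turns [array([-0.0008,  0.0003, -0.0005]), array([5.000e-04, 1.300e-03, 9.995e-01])]
```

View pics/s5.png

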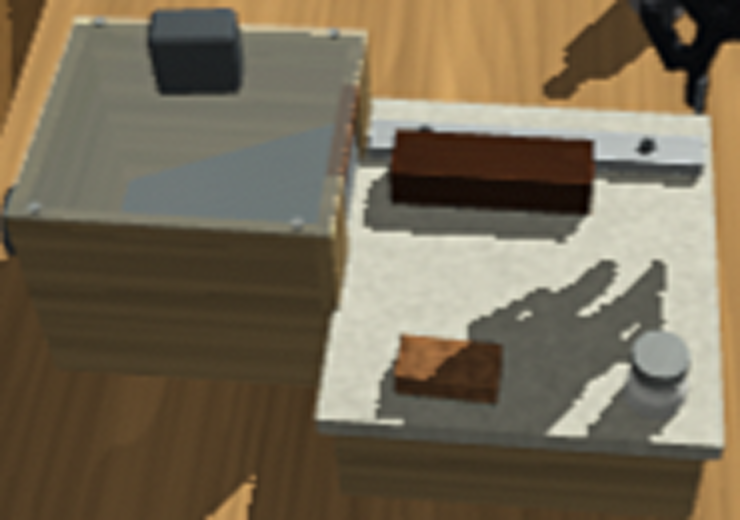

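Run:
```python
from h import *
w=ray("side",crop([(397,130),(593,139),(592,184),(391,172)],(168,178)),.136)
a,b=.075,.0225
W,r=fit([(a,-b),(-a,-b),(-a,b),(a,b)],w);print(w2c(np.r_[W[:2],0]),W[2]-C[2],r.round(4))
plan(-.24,-.0225,.20,1)
```

```text
[-0.10338061 -0.02151289  0.        ] 0.0023382238676687116 [[ 0.0017 -0.0014]
 [-0.0017 -0.0002]
 [-0.0017  0.0003]
 [ 0.0017  0.0013]]
t 6.0 chute [-0.2609 -0.0246  0.1967] F [ 1.2  1.1 -0. ] j [-0.1   0.09 -0.29  1.19 -0.    1.5 ]
shift [ 0.0027  0.0261 -0.0042] turns [array([-1.000e-04,  2.000e-04, -5.005e-01]), array([2.000e-04, 1.000e-04, 4.995e-01])]
```

The batten's top corners at (397,130), (593,139), (592,184) and (391,172) put it at chute (-0.103, -0.0215), with an angle of about 0. That satisfies step 1. I'll turn the closed gripper 90° so the knuckles stay clear of the hatch.

Request:
arm_command:
  commands: [0.003, 0.026, 0, 0, 0, -0.5, 1, 0.003, 0.026, 0, 0, 0, -0.5, 1, 0.003, 0.026, 0, 0, 0, -0.5, 1, 0.003, 0.026, 0, 0, 0, -0.5, 1, 0.003, 0.026, 0, 0, 0, -0.5, 1, 0.003, 0.026, 0, 0, 0, -0.5, 1, 0.003, 0.026, 0, 0, 0, -0.5, 1, 0.003, 0.026, 0, 0, 0, -0.5, 1]

```text
clock: 6.8
tcp_pos: [0.4488, -0.0394, 0.196]
tcp_rot: [0.61, 3.082, -0.001]
wrist_force: [0.2, 0.1, -0.3]
gripper_width: 0.002
gripper_force: 0.0
```

```bash
python3 -c "
from h import *
plan(-.225,-.0215,.112,1)"
```

```text
t 6.8 chute [-0.2369 -0.0213  0.196 ] F [ 0.2  0.1 -0.3] j [-0.09  0.13 -0.25  1.2  -0.    0.3 ]
shift [-0.014   0.0051  0.105 ] turns [array([-1.000e-04,  1.000e-04, -1.158e-01]), array([1.000e-04, 2.000e-04, 8.842e-01])]
```

Request:
arm_command:
  commands: [-0.014, 0.005, 0.0, 0, 0, -0.116, 1, -0.014, 0.005, 0.02, 0, 0, -0.116, 1, -0.014, 0.005, 0.05, 0, 0, -0.116, 1, -0.014, 0.005, 0.075, 0, 0, -0.116, 1, -0.014, 0.005, 0.09, 0, 0, -0.116, 1, -0.014, 0.005, 0.1, 0, 0, -0.116, 1, -0.014, 0.005, 0.105, 0, 0, -0.116, 1, -0.014, 0.005, 0.105, 0, 0, -0.116, 1]

```text
clock: 7.6
tcp_pos: [0.4599, -0.0403, 0.112]
tcp_rot: [-0.051, -3.141, 0.0]
wrist_force: [-1.0, -0.3, -0.6]
gripper_width: -0.0
gripper_force: 0.0
```

```bash
python3 -c "
from h import *
plan(-.16,-.0215,.112,1)"
```

```text
t 7.6 chute [-0.2258 -0.0219  0.112 ] F [-1.  -0.3 -0.6] j [-0.09  0.21 -0.38  0.99 -0.   -0.05]
shift [-0.0823  0.001  -0.0001] turns [array([-0.    , -0.0001, -0.0019]), array([-2.000e-04,  0.000e+00,  9.981e-01])]
```

Request:
arm_command:
  commands: [-0.015, 0, 0, 0, 0, -0.002, 1, -0.028, 0, 0, 0, 0, -0.002, 1, -0.038, 0.001, 0, 0, 0, -0.002, 1, -0.047, 0.001, 0, 0, 0, -0.002, 1, -0.056, 0.001, 0, 0, 0, -0.002, 1, -0.065, 0.001, 0, 0, 0, -0.002, 1, -0.074, 0.001, 0, 0, 0, -0.002, 1, -0.082, 0.001, 0, 0, 0, -0.002, 1]

```text
clock: 8.4
tcp_pos: [0.5255, -0.0418, 0.1121]
tcp_rot: [-0.042, -3.141, -0.001]
wrist_force: [-3.5, 1.6, 2.3]
gripper_width: 0.002
gripper_force: 1.6
```

```bash
python3 -c "
from h import *
plan(-.11,-.0215,.112,1)"
```

```text
t 8.4 chute [-0.1602 -0.0216  0.1121] F [-3.5  1.6  2.3] j [-0.08  0.31 -0.23  1.03  0.   -0.05]
shift [-0.0627  0.0001  0.0001] turns [array([ 0.0001, -0.0001,  0.0001]), array([ 2.000e-04,  2.000e-04, -9.999e-01])]
```

Request:
arm_command:
  commands: [-0.008, 0, 0, 0, 0, 0, 1, -0.016, 0, 0, 0, 0, 0, 1, -0.024, 0, 0, 0, 0, 0, 1, -0.032, 0, 0, 0, 0, 0, 1, -0.04, 0, 0, 0, 0, 0, 1, -0.048, 0, 0, 0, 0, 0, 1, -0.056, 0, 0, 0, 0, 0, 1, -0.063, 0, 0, 0, 0, 0, 1]

```text
clock: 9.2
tcp_pos: [0.5763, -0.0433, 0.1122]
tcp_rot: [0.042, 3.141, -0.0]
wrist_force: [-1.1, 0.5, 0.7]
gripper_width: 0.003
gripper_force: 0.6
```

Run:
```python
from h import *
plan(-.06,-.0215,.112,1)
s=capture("side")[:,:,::-1]
cv2.imwrite("pics/s6.png",cv2.resize(s[178:308,168:353],None,fx=4,fy=4,interpolation=cv2.INTER_CUBIC))
```

```text
t 9.2 chute [-0.1094 -0.0218  0.1122] F [-1.1  0.5  0.7] j [-0.08  0.39 -0.11  1.07  0.   -0.05]
shift [-0.0617  0.0003  0.0002] turns [array([-0.    ,  0.0001,  0.    ]), array([-1.e-04, -0.e+00, -1.e+00])]
```

View pics/s6.png

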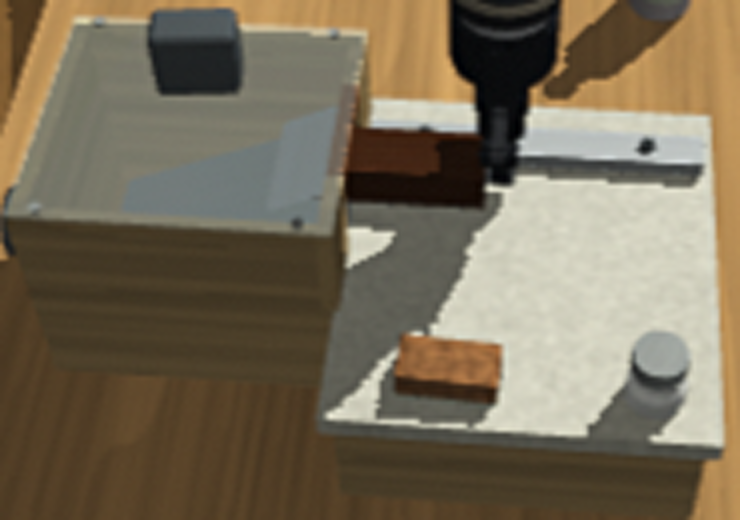

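The batten's front is through the hatch with the flap raised, and the batten is still along the fence. I'll keep pushing.

Request:
arm_command:
  commands: [-0.008, 0, 0, 0, 0, 0, 1, -0.016, 0, 0, 0, 0, 0, 1, -0.024, 0, 0, 0, 0, 0, 1, -0.032, 0, 0, 0, 0, 0, 1, -0.04, 0, 0, 0, 0, 0, 1, -0.048, 0, 0, 0, 0, 0, 1, -0.056, 0, 0, 0, 0, 0, 1, -0.062, 0, 0, 0, 0, 0, 1]

```text
clock: 10.05
tcp_pos: [0.6258, -0.0446, 0.1122]
tcp_rot: [0.042, 3.141, 0.0]
wrist_force: [-0.3, 0.5, -0.2]
gripper_width: -0.0
gripper_force: 0.2
```

Request:
arm_command:
  commands: [-0.004, 0, 0, 0, 0, 0, 1, -0.008, 0, 0, 0, 0, 0, 1, -0.012, 0, 0, 0, 0, 0, 1, -0.012, 0, 0, 0, 0, 0, 1, -0.012, 0, 0, 0, 0, 0, 1, -0.012, 0, 0, 0, 0, 0, 1, -0.012, 0, 0, 0, 0, 0, 1, -0.012, 0, 0, 0, 0, 0, 1]

```text
clock: 10.85
tcp_pos: [0.6346, -0.0448, 0.1123]
tcp_rot: [-0.042, -3.141, -0.0]
wrist_force: [0.3, 0.2, 0.4]
gripper_width: -0.001
gripper_force: 0.0
```

Run:
```python
from h import *
plan(-.06,-.0215,.112,1)
s=capture("side")[:,:,::-1];t=capture("top")[:,:,::-1]
a=cv2.resize(s[178:308,168:353],None,fx=2.8,fy=2.8,interpolation=cv2.INTER_CUBIC);b=cv2.resize(t[126:274,215:315],(270,364),interpolation=cv2.INTER_CUBIC)
cv2.imwrite("pics/s7.png",np.hstack([a,b]))
```

```text
t 10.85 chute [-0.0511 -0.0217  0.1123] F [0.3 0.2 0.4] j [-0.07  0.48  0.05  1.14  0.   -0.04]
shift [0.0112 0.0003 0.0003] turns [array([ 0.    , -0.    ,  0.0001]), array([ 0.000e+00,  1.000e-04, -9.999e-01])]
```

View pics/s7.png

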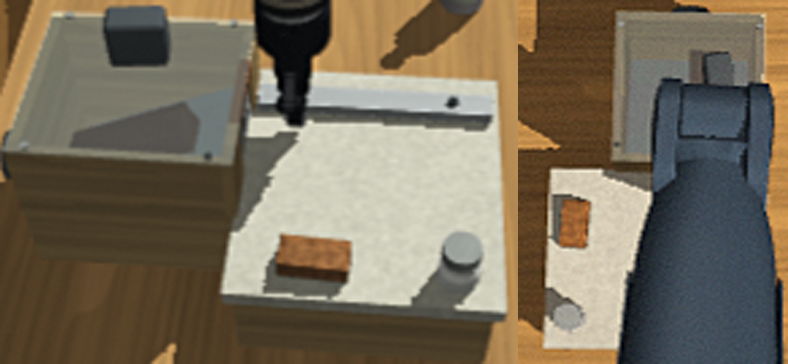

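The batten has left the board and the fingers carry no load. I'll draw straight back, then up.

Request:
arm_command:
  commands: [0.04, 0, 0, 0, 0, 0, 1, 0.08, 0, 0, 0, 0, 0, 1, 0.13, 0, 0, 0, 0, 0, 1, 0.18, 0, -0.04, 0, 0, 0, 1, 0.22, 0, -0.08, 0, 0, 0, 1, 0.25, 0, -0.12, 0, 0, 0, 1, 0.25, 0, -0.13, 0, 0, 0, 1, 0.25, 0, -0.13, 0, 0, 0, 1]

```text
clock: 11.75
tcp_pos: [0.4358, -0.0396, 0.2177]
tcp_rot: [0.042, 3.137, -0.0]
wrist_force: [0.6, 0.2, -0.4]
gripper_width: -0.001
gripper_force: 0.0
```

Request:
arm_command:
  commands: [0.1, -0.25, 0, 0, 0, 0, 1, 0.1, -0.25, 0, 0, 0, 0, 1, 0.1, -0.25, 0, 0, 0, 0, 1, 0.1, -0.25, 0, 0, 0, 0, 1, 0.1, -0.25, 0, 0, 0, 0, 1, 0.1, -0.25, 0, 0, 0, 0, 1, 0.1, -0.25, 0, 0, 0, 0, 1, 0.1, -0.25, 0, 0, 0, 0, 1]

```text
clock: 12.55
tcp_pos: [0.3499, -0.2366, 0.2155]
tcp_rot: [-0.04, -3.14, -0.002]
wrist_force: [-0.3, 0.7, -0.2]
gripper_width: -0.002
gripper_force: 0.0
```

Run:
```python
from h import *
plan(-.06,-.0215,.112,1)
t=capture("top")
# coarse R-B map of the bin through the clear cover, x chute rows, y chute columns at board-ish height .09
m=camera_model("top");K=np.array([[m['fx'],0,m['cx']],[0,m['fy'],m['cy']],[0,0,1]])
xs=np.arange(.21,-.03,-.015);ys=np.arange(.09,-.1,-.015)
for x in xs:
    P=np.array([np.r_[c2w(x,y),.09] for y in ys])
    p=cv2.projectPoints(P,cv2.Rodrigues(m['R'])[0],m['t'],K,m['dist'])[0][:,0].round().astype(int)
    print(f"{x:.3f}",["%d/%d"%(t[v,u,0],int(t[v,u,0])-int(t[v,u,2])) for u,v in p])
```

```text
t 12.55 chute [-0.3304 -0.221   0.2155] F [-0.3  0.7 -0.2] j [-0.59  0.07 -0.26  1.24  0.   -0.57]
shift [-0.3385  0.2489  0.1292] turns [array([ 0.0003, -0.0003,  0.0004]), array([ 5.000e-04,  5.000e-04, -9.996e-01])]
0.210 ['103/21', '122/28', '119/25', '118/24', '114/22', '116/23', '111/22', '120/27', '114/23', '113/21', '116/23', '116/25', '112/23']
0.195 ['99/15', '116/26', '115/24', '126/29', '124/29', '125/28', '102/26', '99/20', '118/22', '124/26', '126/27', '123/31', '106/23']
0.180 ['99/18', '116/26', '123/26', '122/28', '118/26', '119/25', '105/22', '87/16', '82/-2', '76/-3', '109/19', '122/26', '105/22']
0.165 ['121/28', '111/0', '110/2', '111/0', '110/-4', '114/4', '92/8', '91/14', '79/-2', '80/-4', '69/-6', '110/2', '110/21']
0.150 ['114/21', '109/-3', '109/-3', '115/1', '112/1', '113/1', '95/12', '92/18', '74/-5', '81/0', '85/-1', '111/1', '114/24']
0.135 ['114/25', '108/1', '111/4', '110/-1', '110/2', '109/0', '93/12', '88/19', '80/0', '81/-2', '83/-3', '111/1', '110/26']
0.120 ['114/27', '114/4', '113/1', '112/4', '111/4', '113/1', '98/17', '89/16', '41/1', '51/1', '
[... 500 characters left out ...]
, '86/16', '110/8', '114/3', '111/20']
0.045 ['101/21', '103/-2', '112/0', '114/2', '112/3', '115/3', '116/3', '106/1', '109/3', '105/-1', '113/2', '108/5', '105/17']
0.030 ['102/12', '116/3', '115/4', '109/-2', '111/11', '116/17', '111/7', '116/7', '105/6', '105/6', '113/3', '112/1', '110/19']
0.015 ['131/52', '185/63', '172/60', '137/51', '142/69', '113/40', '93/51', '88/52', '90/52', '102/63', '141/71', '138/65', '151/74']
0.000 ['124/54', '120/47', '124/65', '146/60', '184/28', '177/25', '175/23', '214/33', '218/33', '95/23', '114/41', '125/44', '136/48']
-0.015 ['208/34', '208/34', '206/31', '209/34', '207/32', '200/32', '208/35', '211/30', '213/32', '62/18', '177/4', '178/5', '214/35']
```

Run:
```python
from h import *
old=cv2.resize(cv2.imread("pics/t1.png"),(100,148),interpolation=cv2.INTER_AREA).astype(int)
new=capture("top")[126:274,215:315,::-1].astype(int)
d=np.abs(old-new).max(2)
# flap / hatch strip and the slide just behind it
print(d[54:72,48:78])
```

```text
[[ 3  5  6  6  4 12  4  4  1  2  3  6 11 11  8 31 40 36 36 37 31 36 31 41
  37 39 33  7  4  5]
 [ 8  4  6  6  7  3  8  6  9  7 11  4  3  9 15 12 15 19 21 15 21 19 27 26
  25 27 24 11 12  6]
 [ 8  8 13 12  5 13  7  8  3  8  6  2  7  3  3  8  9 10  3 11 13  5 12  6
  13 10  6 10  9  4]
 [ 5  3  4 10 12  4  6  4  6  6  3  8  8 10  9  8 10 11 15  5 13  3  7  3
   9  7  2  7  6  7]
 [10  9 11  3  9  7  5  3  6  6  7  7  4  7  7  8  7  6  3  2  6  5  4  2
  14  4  5  6  6  9]
 [ 2  5  6  3  5  7  6  9  4  7  8  6  6  5  4  9  2  2  5  5  3  6  4 11
   8  9  7  4 12  8]
 [ 2  8 14  3  5  4  8  0 11  8 10 12 11 11  6  4  8  2  6  4  5  7  7  9
   5  9  6  8 10  7]
 [ 3 11  5  3  6 11 11  4 11  9  7  8  7  8 12 11  6  4  7  6  6  8  8  6
   5  1  2  4  4  7]
 [ 4  6  2  1  6  5  1  4  3  6  8  3 14  3  5  7  5  3  2  2  1  7  5  4
   8  5 12  4  4  2]
 [ 5 14  3  2  7  7  4  3  8  4  4  5  6 10  6  3  4  5  3 12  4  4  3  6
  11  5  5 10  5  8]
 [ 3  6  3  4  2  9  7  4  8  4  4  7  6  6  3 10 10  8  3  6  4  6  6  6
   7  6  6  7  7 10]
 [ 4 16 12  4  2  3 14  9 14 11  9  5  8 17  9  4 10  4  8  8  3  8 12  1
   4  4  4  3  9  6]
 [ 6  7 12  3  9  4 11  3  5  4  4  7 11 13  8  7  5  5  7 10 20  4 10  6
   5  4  2  9  8 13]
 [10 10  6  7 11  6 13  7 13 17 10  5 10 15  8 14  7  9 10 11 14  7 13  6
  11 11  5  3  6  6]
 [ 9  3 12  5  5  5  3 10  2  4  2  3  4  6  4  5  2  2  1  5  4  4  5  4
   6 11  2  4 11  8]
 [ 3  2  5 17 12  5  6 13  7  9 13 11 11  6 10  4  7  7  7  6  5  8  5  6
  18  2  4  8  3  5]
 [ 9  9  7 10  9  6  7 10  9  6  8  5  9  9 10 13 10 13 10 14  9 10 11 14
   4  5  7  3  4  6]
 [14  6  5  4  4  2  4  7  7  6  7  6  7  2  8 12  2  8  4  1  7  4  7 13
   3  5  5 15 13  9]]
```

The hatch strip matches the first picture to within noise, so the flap hangs shut. The batten lies in the bin with its centre at about chute x 0.13.

```bash
python3 -c "
from rig import *
print(finish_job())"
```

```text
the job is handed in; nothing more can be done
None
```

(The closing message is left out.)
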